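# Press a well plate home under a thermoshaker's leaf springs

## Robot

A 6-joint arm with a two-finger parallel gripper is mounted at the origin on the work surface. World frame = base frame: x ahead of the robot, y to its left, z up, the work surface at z = 0. Lengths are in m, angles in rad, forces in N, time in s.
With the tool pointing down it reaches from about 0.25 to 0.8 m from the base axis. Payload 3.9 kg.
Tool frame: the origin (TCP) lies on the centre line of the jaws, within the pads' length; the fingertips stand 19 mm ahead of it and the grasp point (between the pads) is the TCP; z points along the fingers, y is the line along which they close (so a half turn about z gives the same grasp; the last joint's range is limited). The gripper opens to 85 mm and grips with 20 to 120 N. Pads are 22 mm wide; open, the fingers measure 114 mm over their backs; the gripper's body (76 mm by 85 mm) begins 54 mm behind the grasp point. The pads swing forward as they close: fully open they stand 13 mm farther back than shut.
Start: joints at [1.19, 0.26, -0.138, 1.173, 0, 1.571], TCP at [0.195, 0.487, 0.23] pointing down, gripper open.
Joint ranges: [-2.78, 2.78], [-0.83, 1.72], [-1.28, 1.37], [-1.9, 2.12], [-1.57, 1.48], [-3.14, 3.14]. Speed limits (rad/s): [2.57, 2.57, 3.14, 3.14, 3.14, 3.14].

## Interface

Orientations are given as a unit quaternion [w, x, y, z].
In Python, from cell import sense, snapshot, sign_off gives the robot as it stands.
- The arm moves only by the tool jog_arm, never from a script. Its argument "series" is a list of rows, each an object of numbers: "dx", "dy", "dz": the shift along the tool's x, y, z in cm; "rx", "ry", "rz": the turn, a rotation vector about the tool's x, y, z in degrees. In form: [{"dx": .., "dy": .., "dz": .., "rx": .., "ry": .., "rz": ..}, ...]. A call has 1 to 12 rows; each row shifts and turns the commanded pose from where the row before left it, along the tool's axes as they then stand; what a row does not reach is not made up. A row lasts 1/8 s, in which the tool goes at most 62.5 mm and 10.7 degrees, less where a joint would pass 70% of its speed; a pose out of reach is approached as far as the arm can. A call is refused whole if a number of a shift passes 6.25 or a number of a turn 10.7, either way. A call with a gripper value outside its range is refused whole. "claw" is the opening in per cent of the stroke, from 0 (shut) to 100 (fully open), set as the call begins (left out, the last holds). The fingers move at their own pace and stop on an object; "newtons" is the grip in N (left out, the last holds). Time passes only in rows, so rows that do not move let the fingers close. It gives the time, the measured TCP pose, the force, the opening and the grip force at its end, in the units of the state.
- sense(): the state, without advancing time (a new reading comes with each control period).
- snapshot(name): name is "scene" or "top" or "wrist"; returns a dict with "pixels" (384x512x3 uint8, red, green, blue), "camera_matrix" (3x3 intrinsics, pixels), "k1" (the pictures are not rectified: a ray, as slopes to the right and down, at radius r is drawn at 1 + k1 r^2 times it, then the intrinsics apply), "R" (3x3) and "t" (3): a world point X has camera coordinates R X + t. Camera axes: x right, y down, z forward; pixel columns grow to the right and rows downward; lengths in m; the calibration is good to about 2 mm. A picture is of the moment at which its call begins. There is no depth.
- sign_off(): hands the job in; it is judged then, once.
The state is a dict: "time": time; "q": joint angles; "qvel": joint speeds; "joint_torque": joint torques, N m; "tool_pos": TCP position; "ee_rot": TCP orientation; "force": force on the tool from outside, world axes, zero at the start; "torque": the same for the moment, N m; "grip_width": finger opening in m; "grasp_force": force on a finger pad.
Only numpy, scipy, OpenCV 4.12 (cv2) and the standard library are available. Lean on these libraries where they do the work, as an engineer would, in place of code of your own. Each camera call takes 0.05 s, during which the arm holds its last target. There are 200 camera calls.

## Task

Load the sealed well plate on the thermoshaker: with the fingertips press it down hard on its sprung platen and, keeping it pressed, slide it along the guide rails under the two leaf springs until it is home against the end stop. Then let go, so that the springs hold it. Do not pick the plate up or tip it, and leave the other things on the bench standing where they are.

Things in the scene. Friction and masses are not known exactly. Their poses are not given: they have to be found in the camera images.
- plate: 24-well plate, white plastic, closed with a grey silicone sealing mat, 127.8 (its x) x 85.5 (its y) x 20 mm high, 90 to 145 g; origin at the centre of its underside. The mat (111 x 74 mm, flush with the top) grips fingertips that press on it; a smooth bare rim runs round it. The plate lies loose on the platen between the rails, long side along the shaker's x, 26 to 50 mm short of the end stop
- shaker: the thermoshaker, a cream box 270 (its x) x 190 (its y) x 74 mm on the bench, fixed; origin under its centre on the bench, z up, +x is the way the plate slides home, towards the leaf springs. On its dark deck: an aluminium platen between two rails along x (inner faces at y = +-44.5 mm, tops at z = 99 mm; 1.7 mm play for the plate each side)
- stop (a point): middle of the end stop's face, x = 85, y = 0, z = 98 mm (its top edge) in the shaker's frame; the plate's far end comes to rest on it. Behind it two spring brackets, x = 115 to 131 mm, y = +-26 mm, tops with screw heads at z = 118 mm
- home (a point): fixed point on the shaker where the plate's origin lies, seen from above, when its far end touches the end stop: x = 21.1, y = 0, z = 90 mm in the shaker's frame
- platen (a joint): how far the spring-mounted platen (x from -94 to +84 mm, 87 mm wide) is pressed straight down, m: 0 = up (its top at z = 90 mm in the shaker's frame, the top of the plate at 110 mm), 0.006 = fully down on a hard stop (plate top at 104 mm). Pressing on the plate takes about 4 N to start, 9 N for 3.5 mm, 13 N for 6 mm; 15 to 20 N drags well
- leaf_l (a joint): lift of the left (+y) hold-down leaf spring about its clamped far end, rad: 0 = at rest, nothing under it; grows as its nose is lifted; about 0.06 while it holds the plate down
- leaf_r (a joint): the same for the right (-y) leaf spring
- nose_l (a point): lower edge of the upturned nose of the left leaf spring, a bare steel strip 16 mm wide at y = +26 mm. At rest it is at x = 65, z = 107.4 mm in the shaker's frame: an unpressed plate stands 2.6 mm too high and butts against it; pressed down 3.5 mm or more it goes under. Beyond the nose the leaf slopes down to a bend at x = 79, z = 103.5 mm, which rides on the far rim of the plate with 2 to 5 N
- nose_r (a point): the same for the right leaf spring, at y = -26 mm
- bottle: bystander: small amber reagent bottle with black cap, 56 mm diameter, 118 mm tall; origin under its centre
- tube_rack: bystander: blue microtube rack, 110 x 62 x 55 mm, with tubes; origin under its centre
- tip_box: bystander: closed pale blue pipette-tip box, 120 x 82 x 64 mm; origin under its centre
- vial_a: bystander: small amber vial with black cap, 22 mm diameter, 47 mm tall; origin under its centre
- vial_b: bystander: a second such vial
- beaker: bystander: clear plastic beaker, 68 mm diameter, 85 mm tall; origin under its centre
- timer: bystander: flat white lab timer, 62 x 58 x 16 mm; origin under its centre
Mind the look-alikes: they are no part of the job. What is shaped like the plate but purple or turquoise is not meant.

How it is judged:
On the way:
1. the plate's leading end goes in under the leaf springs while the fingers press the plate and the platen down (x of plate in the frame of shaker above 0.007 m and value of joint platen above 0.003 m and contact force between the fingers and plate above 3 N), for 0.05 s.
At the end, for the whole second after the job is handed in: The plate lies flat and still between the rails with its far end within 4 mm of the end stop, both leaf springs lifted by it (more than 0.02 rad) and holding the platen pressed down a little; nothing touches it but the shaker (x of plate in the frame of shaker between 0.0171 and 0.0241 m and horizontal distance between plate and home below 0.0045 m and angle between plate's own z axis and vertical below 0.04 rad and angle between the x axis of plate and the x axis of shaker, either way round below 0.06 rad and value of joint each of leaf_l, leaf_r above 0.02 rad and z of plate in the frame of shaker between 0.082 and 0.0895 m and linear speed of plate below 0.01 m/s).
It fails at once if the plate is lifted more than 8 mm off the platen (z of plate in the frame of shaker above 0.098 m).
It fails at once if the plate is tipped by more than about 9 degrees (angle between plate's own z axis and vertical above 0.15 rad).
It fails at once if one of the other things on the bench is moved more than 30 mm or knocked over (distance of any of bottle, tube_rack, tip_box, vial_a, vial_b, beaker, timer from where it was at the start of the episode above 0.03 m or angle between any of bottle, tube_rack, tip_box, vial_a, vial_b, beaker, timer's own z axis and vertical above 0.6 rad).
It also fails if it takes over 37 s, if anything falls off the work surface, if the arm or the gripper's body presses on something with over 40 N, if the wrist force passes 120 N, or if a joint passes its speed limit or range.

## Working session

There is one attempt and no reset: what is moved stays moved. The work goes in short steps, Python scripts to look and compute and a tool call to move; the robot and the scene stay as the last step left them, time stands still between calls to the robot, and variables do not carry over. Pictures are saved under pics/ and viewed, at most 10 in all, crops included, and the job is handed in when it is done.

Besides the shell and the picture viewer there is one more tool, called after "Call:" by a JSON object that holds its "fn" and its "kwargs", one argument or row to a line. jog_arm: Moves the arm, as the interface text tells. Its arguments: {"type":"object","properties":{"series":{"type":"array","items":{"type":"object","properties":{"dx":{"type":"number"},"dy":{"type":"number"},"dz":{"type":"number"},"rx":{"type":"number"},"ry":{"type":"number"},"rz":{"type":"number"}}}},"claw":{"type":"number"},"newtons":{"type":"number"}},"required":["series"]}

```bash
mkdir -p pics
cat > h.py <<'E'
import numpy as np, cv2, pickle
from cell import sense, snapshot, sign_off
def snap(n,f):
    s=snapshot(n); cv2.imwrite('pics/'+f+'.png',np.array(s['pixels'])[:,:,::-1]); pickle.dump({k:s[k] for k in s},open('pics/'+f+'.pkl','wb')); return s
def load(f): return pickle.load(open('pics/'+f+'.pkl','rb'))
def K(s): return np.array(s['camera_matrix']),np.array([s['k1'],0,0,0.])
def ray(s,uv,z):
    k,d=K(s); R=np.array(s['R']);t=np.array(s['t'])
    u=np.array(uv,float); p=(np.linalg.inv(k)@np.c_[u,np.ones(len(u))].T).T[:,:2]
    r0=np.linalg.norm(p,axis=1); r=r0.copy()
    for _ in range(30): r=r0/(1+s['k1']*r*r)
    p=p*(r/r0)[:,None]
    D=np.c_[p,np.ones(len(p))]@R; C=-R.T@t
    return C+D*((z-C[2])/D[:,2])[:,None]
def proj(s,X):
    k,d=K(s); X=np.array(X,float)@np.array(s['R']).T+np.array(s['t']); p=X[:,:2]/X[:,2:]
    p=p*(1+s['k1']*(p**2).sum(1,keepdims=True)); return p@k[:2,:2].T+k[:2,2]
E
python3 - <<'E'
from h import *
a=snap('scene','s0');b=snap('top','t0')
A=[cv2.imread('pics/%s0.png'%c) for c in 'st']
cv2.imwrite('pics/t0b.png',cv2.resize(A[1],(768,576),interpolation=cv2.INTER_CUBIC))
print(b['camera_matrix'],b['k1'],b['R'],b['t'],sense())
E
```

```text
[[351.61300168   0.         254.14006961]
 [  0.         351.61300168 198.15577494]
 [  0.           0.           1.        ]] -0.008869699416098458 [[-0.02447941 -0.99969891  0.00168488]
 [-0.98087759  0.02369296 -0.19317815]
 [ 0.19308007 -0.00638155 -0.98116225]] [0.08113081 0.56166258 0.78583135] {'time': 0.1, 'q': array([ 1.18999591e+00,  2.60581974e-01, -1.39203604e-01,  1.17269520e+00,
        2.11302906e-05,  1.57080010e+00]), 'qvel': array([ 0.00188217, -0.00162127,  0.00392012,  0.00085864, -0.00086572,
        0.00027069]), 'joint_torque': array([ 1.05019233e-03, -4.06508625e+01,  2.54527295e+01,  1.01361133e-02,
       -7.17513728e-06, -6.12288460e-06]), 'tool_pos': array([0.19489654, 0.48684449, 0.22898099]), 'ee_rot': array([-1.69765218e-04,  1.89253680e-01,  9.81927867e-01, -8.25005073e-04]), 'force': array([-0.0927638 ,  0.54828982,  0.28427638]), 'torque': array([-0.00375036, -0.02909984,  0.00891426]), 'grasp_force': 0.0, 'grip_width': 0.08545026184341976}
```

View pics/t0b.png

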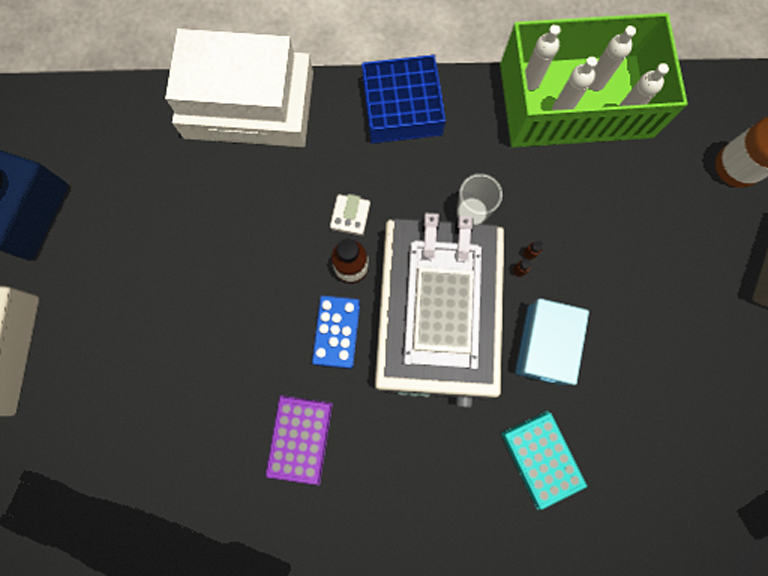

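View pics/s0.png

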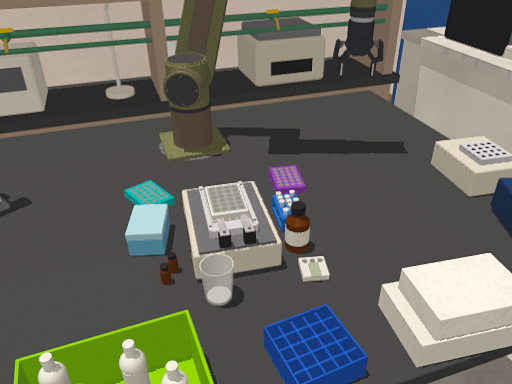

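The top view shows the white plate with the grey mat at about (445,310) of the enlarged view, on the cream shaker. The leaf springs are at (431,235) and (466,235), so sliding home means up the image (world +x). The purple (300,440) and turquoise (545,460) plates are look-alikes. I'll confirm in one enlarged crop.

Run:
```python
import cv2
a=cv2.imread('pics/t0.png')[140:270,245:345]
cv2.imwrite('pics/t0c.png',cv2.resize(a,None,fx=4.5,fy=4.5,interpolation=cv2.INTER_CUBIC))
```

```text
(no output)
```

View pics/t0c.png

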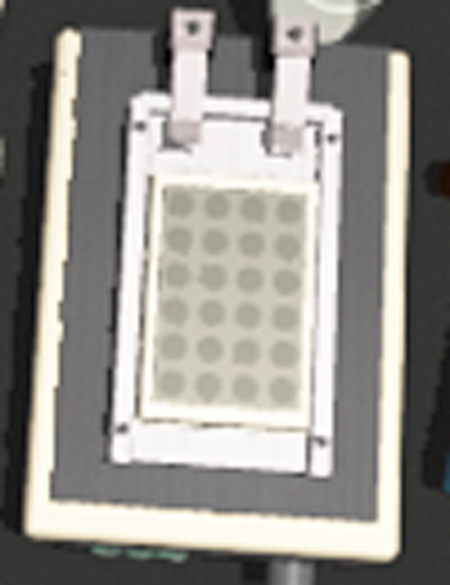

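The crop shows the white plate with its grey mat, corners at about (152,175), (318,188), (308,428) and (138,415) in the crop. The bracket screws are at (193,30) and (294,36), and the noses at (182,140) and (284,147). Next I fit the shaker pose to these.

```bash
cat > fit.py <<'E'
from h import *
from scipy.optimize import least_squares
s=load('t0'); f=lambda c: np.array(c,float)/4.5+[245,140]-0.39
P=np.array([[.123,.026,.118],[.123,-.026,.118],[.135,.095,.074],[.135,-.095,.074],[-.135,.095,.074],[-.135,-.095,.074],[.065,.026,.109],[.065,-.026,.109]])
U=f([[193,30],[294,36],[58,30],[410,52],[25,538],[398,560],[182,142],[282,148]])
W=lambda p,P:np.c_[p[0]+np.cos(p[2])*P[:,0]-np.sin(p[2])*P[:,1],p[1]+np.sin(p[2])*P[:,0]+np.cos(p[2])*P[:,1],P[:,2]]
r=least_squares(lambda p:(proj(s,W(p,P))-U).ravel(),[.45,0,0],loss='soft_l1'); p=r.x
print('shaker',p,np.degrees(p[2])); print(np.round(proj(s,W(p,P))-U,2))
c=ray(s,f([[152,175],[318,188],[308,428],[138,415]]),.110); m=c.mean(0)
d=(c[0]+c[1]-c[2]-c[3])/2; print('plate',m,'L',np.linalg.norm(d[:2]),'W',np.linalg.norm((c[0]+c[3]-c[1]-c[2])[:2]/2),'yaw',np.degrees(np.arctan2(d[1],d[0])))
R=np.array([[np.cos(p[2]),np.sin(p[2])],[-np.sin(p[2]),np.cos(p[2])]])
print('plate in shaker',R@(m[:2]-p[:2]))
E
python3 fit.py
```

```text
shaker [ 0.54541271 -0.02483555 -0.08853558] -5.072715076213576
[[-0.5  -0.34]
 [-0.1  -0.26]
 [-0.63 -0.65]
 [ 0.12 -0.65]
 [-0.77  0.1 ]
 [ 0.48  0.66]
 [ 0.4   0.42]
 [ 1.1   0.52]]
plate [ 0.53213358 -0.02359717  0.11      ] L 0.1204768435506262 W 0.0830486858670536 yaw -5.519862465038084
plate in shaker [-1.33366245e-02  5.93887682e-05]
```

Plate length and width come out at 120 x 83 mm against 128 x 85.5, a fair match given soft edges. The plate sits at about x = -13 mm in the shaker frame, within the expected range, so it has about 34 mm to go. I'll move above it with the claw shut.

Call:
{"fn": "jog_arm", "kwargs": {
  "series": [
    {"dx": -4.23, "dy": -2.89},
    {"dx": -4.23, "dy": -2.89},
    {"dx": -4.23, "dy": -2.89},
    {"dx": -4.23, "dy": -2.89},
    {"dx": -4.23, "dy": -2.89},
    {"dx": -4.23, "dy": -2.89},
    {"dx": -4.23, "dy": -2.89},
    {"dx": -4.23, "dy": -2.89},
    {"dx": -4.23, "dy": -2.89},
    {"dx": -4.23, "dy": -2.89},
    {"dx": -4.23, "dy": -2.89},
    {"dx": -4.23, "dy": -2.89}
  ],
  "claw": 0
}}

```text
$.series[0]: bad value
```

Call:
{"fn": "jog_arm", "kwargs": {
  "series": [
    {"rz": -8.3},
    {"rz": -8.3},
    {},
    {}
  ]
}}

```text
$.series[0]: bad value
```

Run:
```python
from h import *
s=sense(); print(s)
snap('wrist','w0');snap('top','t1')
```

```text
{'time': 0.1, 'q': array([ 1.18999591e+00,  2.60581974e-01, -1.39203604e-01,  1.17269520e+00,
        2.11302906e-05,  1.57080010e+00]), 'qvel': array([ 0.00188217, -0.00162127,  0.00392012,  0.00085864, -0.00086572,
        0.00027069]), 'joint_torque': array([ 1.05019233e-03, -4.06508625e+01,  2.54527295e+01,  1.01361133e-02,
       -7.17513728e-06, -6.12288460e-06]), 'tool_pos': array([0.19489654, 0.48684449, 0.22898099]), 'ee_rot': array([-1.69765218e-04,  1.89253680e-01,  9.81927867e-01, -8.25005073e-04]), 'force': array([-0.0927638 ,  0.54828982,  0.28427638]), 'torque': array([-0.00375036, -0.02909984,  0.00891426]), 'grasp_force': 0.0, 'grip_width': 0.08545026184341976}
```

View pics/w0.png

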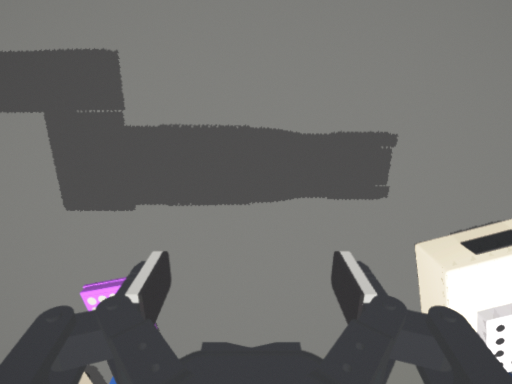

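The wrist picture shows only the bare bench and the fingers, because the arm has not moved. The rows apparently need all six numbers.

Call:
{"fn": "jog_arm", "kwargs": {
  "series": [
    {"dx": -4.23, "dy": -2.89, "dz": 0, "rx": 0, "ry": 0, "rz": 0},
    {"dx": -4.23, "dy": -2.89, "dz": 0, "rx": 0, "ry": 0, "rz": 0},
    {"dx": -4.23, "dy": -2.89, "dz": 0, "rx": 0, "ry": 0, "rz": 0},
    {"dx": -4.23, "dy": -2.89, "dz": 0, "rx": 0, "ry": 0, "rz": 0},
    {"dx": -4.23, "dy": -2.89, "dz": 0, "rx": 0, "ry": 0, "rz": 0},
    {"dx": -4.23, "dy": -2.89, "dz": 0, "rx": 0, "ry": 0, "rz": 0},
    {"dx": -4.23, "dy": -2.89, "dz": 0, "rx": 0, "ry": 0, "rz": 0},
    {"dx": -4.23, "dy": -2.89, "dz": 0, "rx": 0, "ry": 0, "rz": 0},
    {"dx": -4.23, "dy": -2.89, "dz": 0, "rx": 0, "ry": 0, "rz": 0},
    {"dx": -4.23, "dy": -2.89, "dz": 0, "rx": 0, "ry": 0, "rz": 0},
    {"dx": -4.23, "dy": -2.89, "dz": 0, "rx": 0, "ry": 0, "rz": 0},
    {"dx": -4.23, "dy": -2.89, "dz": 0, "rx": 0, "ry": 0, "rz": 0}
  ],
  "claw": 0
}}

```text
time: 1.7
tool_pos: [0.5381, -0.0248, 0.2296]
ee_rot: [-0.0, 0.189, 0.982, 0.0]
force: [0.0, 0.8, 0.1]
grip_width: 0.0001
grasp_force: 0.0
```

Call:
{"fn": "jog_arm", "kwargs": {
  "series": [
    {"dx": 0, "dy": 0, "dz": 0, "rx": 0, "ry": 0, "rz": -8.3},
    {"dx": 0, "dy": 0, "dz": 0, "rx": 0, "ry": 0, "rz": -8.3},
    {"dx": 0, "dy": 0, "dz": 0, "rx": 0, "ry": 0, "rz": 0},
    {"dx": 0, "dy": 0, "dz": 0, "rx": 0, "ry": 0, "rz": 0}
  ]
}}

```text
time: 2.2
tool_pos: [0.5373, -0.0231, 0.2296]
ee_rot: [-0.0, 0.046, 0.999, -0.0]
force: [0.0, 0.1, -0.1]
grip_width: 0.0003
grasp_force: 0.0
```

Run:
```python
from h import *
s=sense(); print(s)
w=snap('wrist','w1');snap('top','t1')
```

```text
{'time': 2.2, 'q': array([-4.29823303e-02,  2.82220143e-01, -1.07229165e-01,  1.18162758e+00,
       -4.32331792e-05,  4.98705475e-02]), 'qvel': array([ 0.00089813, -0.00403933, -0.00014373,  0.00064041, -0.00029784,
       -0.00850118]), 'joint_torque': array([-1.27626546e-01, -4.17614973e+01,  2.54714870e+01, -1.95260669e-03,
       -6.33330666e-03,  4.76162953e-03]), 'tool_pos': array([ 0.53731091, -0.02312304,  0.22961284]), 'ee_rot': array([-1.40205683e-04,  4.64097592e-02,  9.98922477e-01, -2.20996031e-05]), 'force': array([ 0.0147741,  0.0753165, -0.0536737]), 'torque': array([ 0.02690954, -0.00541934,  0.04849867]), 'grasp_force': 0.0, 'grip_width': 0.00029683041718334775}
```

View pics/w1.png

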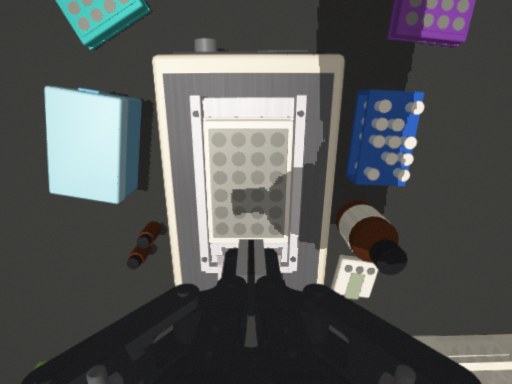

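The wrist view shows the plate squarely aligned, with corners near (205,120), (293,120), (288,242) and (211,242). Rail ends are at y≈97 and 272, and the closed fingertips hang over the leading end at (250,245). I'll cross-check the plate position from here.

Run:
```python
from h import *
w=load('w1'); p=[.5454,-.0248,-.0885]
R=np.array([[np.cos(p[2]),np.sin(p[2])],[-np.sin(p[2]),np.cos(p[2])]])
g=lambda uv,z:np.round((R@(ray(w,uv,z)[:,:2]-p[:2]).T).T*1000,1).tolist()
print('plate',g([[205,120],[293,120],[288,242],[211,242]],.11))
print('rails',g([[192,97],[306,97],[296,272],[202,272]],.099))
print('box',g([[154,57],[343,57]],.074))
print('tcp',(R@(sense()['tool_pos'][:2]-p[:2]))*1000)
```

```text
plate [[-74.1, -39.7], [-73.7, 39.6], [49.1, 39.7], [48.7, -40.2]]
rails [[-93.9, -52.2], [-93.5, 52.2], [92.9, 51.9], [92.5, -54.0]]
box [[-131.1, -91.4], [-130.4, 90.6]]
tcp [-8.14817916  1.0620315 ]
```

Both views agree: plate centre at about -12.5 mm, so about 33.5 mm of travel. Descending now.

Call:
{"fn": "jog_arm", "kwargs": {
  "series": [
    {"dx": 0, "dy": 0, "dz": 4, "rx": 0, "ry": 0, "rz": 0},
    {"dx": 0, "dy": 0, "dz": 3.5, "rx": 0, "ry": 0, "rz": 0},
    {"dx": 0, "dy": 0, "dz": 1.5, "rx": 0, "ry": 0, "rz": 0},
    {"dx": 0, "dy": 0, "dz": 0.5, "rx": 0, "ry": 0, "rz": 0},
    {"dx": 0, "dy": 0, "dz": 0.4, "rx": 0, "ry": 0, "rz": 0},
    {"dx": 0, "dy": 0, "dz": 0.2, "rx": 0, "ry": 0, "rz": 0},
    {"dx": 0, "dy": 0, "dz": 0, "rx": 0, "ry": 0, "rz": 0},
    {"dx": 0, "dy": 0, "dz": 0, "rx": 0, "ry": 0, "rz": 0}
  ]
}}

```text
time: 3.3
tool_pos: [0.5378, -0.0233, 0.1292]
ee_rot: [0.0, 0.046, 0.999, 0.0]
force: [0.5, -0.3, -0.7]
grip_width: -0.0001
grasp_force: 0.0
```

Call:
{"fn": "jog_arm", "kwargs": {
  "series": [
    {"dx": 0, "dy": 0, "dz": 0.2, "rx": 0, "ry": 0, "rz": 0},
    {"dx": 0, "dy": 0, "dz": 0.2, "rx": 0, "ry": 0, "rz": 0},
    {"dx": 0, "dy": 0, "dz": 0, "rx": 0, "ry": 0, "rz": 0},
    {"dx": 0, "dy": 0, "dz": 0, "rx": 0, "ry": 0, "rz": 0}
  ]
}}

```text
time: 3.8
tool_pos: [0.5374, -0.0232, 0.1246]
ee_rot: [-0.0, 0.046, 0.999, 0.0]
force: [-0.3, -0.1, 0.5]
grip_width: 0.0001
grasp_force: 0.0
```

Call:
{"fn": "jog_arm", "kwargs": {
  "series": [
    {"dx": 0, "dy": 0, "dz": 0.2, "rx": 0, "ry": 0, "rz": 0},
    {"dx": 0, "dy": 0, "dz": 0.1, "rx": 0, "ry": 0, "rz": 0},
    {"dx": 0, "dy": 0, "dz": 0, "rx": 0, "ry": 0, "rz": 0},
    {"dx": 0, "dy": 0, "dz": 0, "rx": 0, "ry": 0, "rz": 0}
  ]
}}

```text
time: 4.3
tool_pos: [0.5375, -0.0232, 0.1217]
ee_rot: [-0.0, 0.046, 0.999, -0.0]
force: [-0.1, 1.0, 0.2]
grip_width: -0.0
grasp_force: 0.0
```

Call:
{"fn": "jog_arm", "kwargs": {
  "series": [
    {"dx": 0, "dy": 0, "dz": 0.2, "rx": 0, "ry": 0, "rz": 0},
    {"dx": 0, "dy": 0, "dz": 0, "rx": 0, "ry": 0, "rz": 0},
    {"dx": 0, "dy": 0, "dz": 0, "rx": 0, "ry": 0, "rz": 0}
  ]
}}

```text
time: 4.68
tool_pos: [0.5374, -0.0232, 0.1197]
ee_rot: [-0.0, 0.046, 0.999, -0.0]
force: [-0.5, 0.2, -0.2]
grip_width: -0.0001
grasp_force: 0.0
```

Run:
```python
from h import *
print(sense()['tool_pos'],sense()['force'])
snap('scene','s1')
a=cv2.imread('pics/s1.png')[130:280,160:330]
cv2.imwrite('pics/s1c.png',cv2.resize(a,None,fx=4,fy=4,interpolation=cv2.INTER_CUBIC))
```

```text
[ 0.53743193 -0.0232351   0.11967652] [-0.51323418  0.23087069 -0.20895963]
```

View pics/s1c.png

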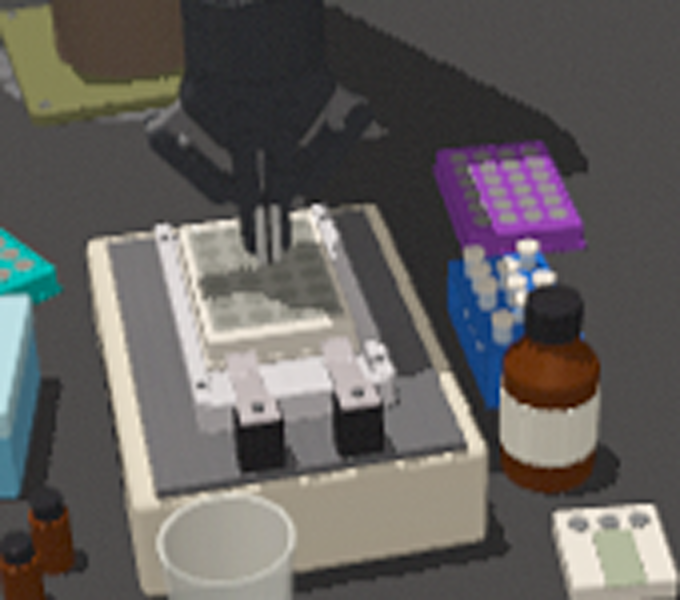

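The closed fingertips, at (265,262) in the crop, are just above the mat near its centre and not yet touching. The tips evidently reach less than 19 mm, so I keep descending in small steps.

Call:
{"fn": "jog_arm", "kwargs": {
  "series": [
    {"dx": 0, "dy": 0, "dz": 0.2, "rx": 0, "ry": 0, "rz": 0},
    {"dx": 0, "dy": 0, "dz": 0, "rx": 0, "ry": 0, "rz": 0}
  ]
}}

```text
time: 4.97
tool_pos: [0.5373, -0.0232, 0.1175]
ee_rot: [-0.0, 0.046, 0.999, 0.0]
force: [0.9, -0.6, 0.4]
grip_width: -0.0004
grasp_force: 0.0
```

Call:
{"fn": "jog_arm", "kwargs": {
  "series": [
    {"dx": 0, "dy": 0, "dz": 0.2, "rx": 0, "ry": 0, "rz": 0},
    {"dx": 0, "dy": 0, "dz": 0, "rx": 0, "ry": 0, "rz": 0}
  ]
}}

```text
time: 5.22
tool_pos: [0.5373, -0.0232, 0.1155]
ee_rot: [-0.0, 0.046, 0.999, -0.0]
force: [0.1, 0.5, 0.1]
grip_width: 0.0003
grasp_force: 0.0
```

Call:
{"fn": "jog_arm", "kwargs": {
  "series": [
    {"dx": 0, "dy": 0, "dz": 0.2, "rx": 0, "ry": 0, "rz": 0},
    {"dx": 0, "dy": 0, "dz": 0, "rx": 0, "ry": 0, "rz": 0}
  ]
}}

```text
time: 5.48
tool_pos: [0.5373, -0.0232, 0.1135]
ee_rot: [-0.0, 0.045, 0.999, -0.0]
force: [0.1, -0.7, -0.3]
grip_width: -0.0001
grasp_force: 0.0
```

Run:
```python
from h import *
s=sense();print(s['tool_pos'],s['force'])
snap('wrist','w2'); w=snap('scene','s2')
P=s['tool_pos']; print(proj(w,[P,P-[0,0,.019],[P[0],P[1],.110]]))
a=cv2.imread('pics/s2.png')[160:230,200:270]; b=cv2.imread('pics/w2.png')[130:384,150:360]
a=cv2.resize(a,(420,420),interpolation=cv2.INTER_CUBIC);b=cv2.resize(b,(347,420))
cv2.imwrite('pics/c2.png',np.hstack([a,b]))
```

```text
[ 0.53732249 -0.02321758  0.11352189] [ 0.05961508 -0.69863619 -0.32786996]
[[226.29453052 196.43723826]
 [226.69278949 203.33917721]
 [226.36893308 197.72682413]]
```

View pics/c2.png

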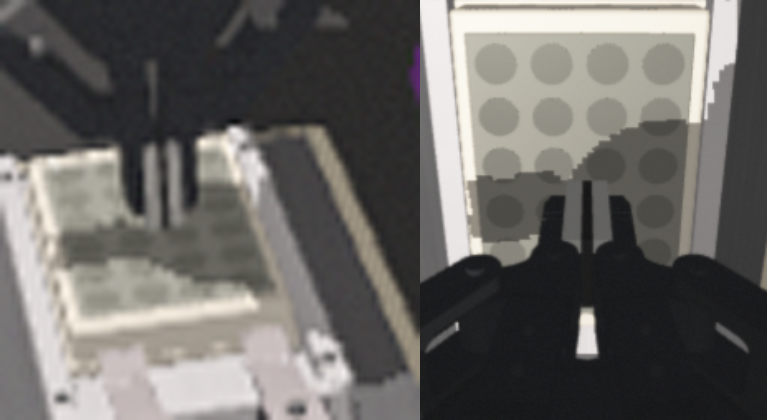

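The tips are at about pixel (227,197) in the scene view, which is where the mat surface projects, so contact is very close.

Call:
{"fn": "jog_arm", "kwargs": {
  "series": [
    {"dx": 0, "dy": 0, "dz": 0.2, "rx": 0, "ry": 0, "rz": 0},
    {"dx": 0, "dy": 0, "dz": 0, "rx": 0, "ry": 0, "rz": 0}
  ]
}}

```text
time: 5.82
tool_pos: [0.5373, -0.0233, 0.1115]
ee_rot: [-0.0, 0.046, 0.999, -0.0]
force: [0.9, 0.0, -0.3]
grip_width: -0.0002
grasp_force: 0.0
```

Call:
{"fn": "jog_arm", "kwargs": {
  "series": [
    {"dx": 0, "dy": 0, "dz": 0.15, "rx": 0, "ry": 0, "rz": 0},
    {"dx": 0, "dy": 0, "dz": 0, "rx": 0, "ry": 0, "rz": 0}
  ]
}}

```text
time: 6.08
tool_pos: [0.5374, -0.0232, 0.1101]
ee_rot: [-0.0, 0.046, 0.999, -0.0]
force: [-1.0, -0.5, -0.2]
grip_width: -0.0003
grasp_force: 0.0
```

Run:
```python
from h import *
s=sense();print(s['tool_pos'],s['force'],s['joint_torque'],s['q'])
w=snap('wrist','w3'); t=snap('scene','s3')
P=s['tool_pos']; print(proj(t,[P,P-[0,0,.019],[P[0],P[1],.110]]),proj(w,[P,P-[0,0,.019]]))
a=cv2.imread('pics/s3.png')[170:220,200:260]; b=cv2.imread('pics/w3.png')[130:384,150:360]
a=cv2.resize(a,(444,370),interpolation=cv2.INTER_CUBIC);b=cv2.resize(b,(306,370))
cv2.imwrite('pics/c3.png',np.hstack([a,b]))
```

```text
[ 0.53735776 -0.02322128  0.11006567] [-1.00081379 -0.48136813 -0.17955777] [ 1.41870464e-04 -4.34010565e+01  2.26561099e+01 -2.28127447e-02
 -2.11888196e-04 -9.68278471e-06] [-4.31780861e-02  3.60596301e-01 -3.20728353e-01  8.89731471e-01
 -1.47994822e-05  4.78945712e-02]
[[226.37002206 197.71093564]
 [226.76687807 204.58849374]
 [226.37140692 197.73493925]] [[250.40814618 252.52701438]
 [250.41766347 237.29818767]]
```

View pics/c3.png

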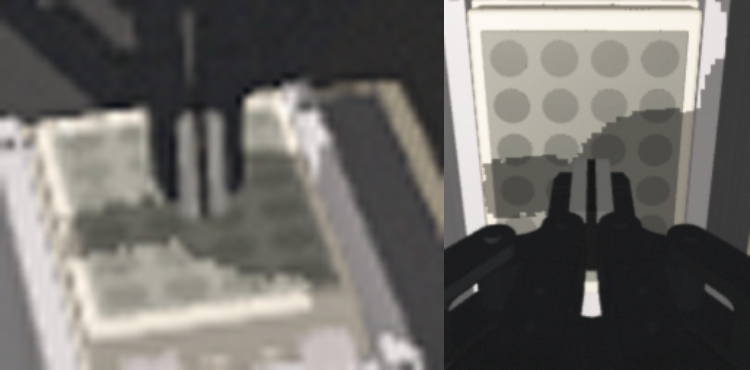

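Run:
```python
from h import *
w=load('w3'); p=[.5454,-.0248,-.0885]
R=np.array([[np.cos(p[2]),np.sin(p[2])],[-np.sin(p[2]),np.cos(p[2])]])
c=lambda x,y:[(x-444)/306*210+150,y/370*254+130]
for z in (.095,.104,.110,.115): print(z,((R@(ray(w,[c(469,8),c(701,10),c(483,30),c(689,30)],z)[:,:2]-p[:2]).T).T*1000).round(1).tolist())
s=sense();P=s['tool_pos']
for ahead in (0,6,12,16,19):
  X=[P+np.r_[R.T@[o,0],-ahead/1000] for o in (-.011,0,.011)]
  print(ahead,'w',proj(w,X)[:,1].round(1),'s',proj(load('s3'),X)[:,1].round(1))
k=proj(w,ray(w,[[251.6,239.8]],.11)); print((R@(ray(w,[[251.6,239.8]],.11)[:,:2]-p[:2]).T.reshape(2))*1000)
print(-np.array(w['R']).T@w['t'], -np.array(load('s3')['R']).T@load('s3')['t'])
```

```text
0.095 [[-72.8, -45.0], [-71.9, 43.1], [-64.4, -40.4], [-64.2, 39.1]]
0.104 [[-73.9, -42.4], [-73.0, 40.7], [-66.0, -38.0], [-65.8, 36.9]]
0.11 [[-74.6, -40.7], [-73.7, 39.1], [-67.0, -36.5], [-66.8, 35.5]]
0.115 [[-75.2, -39.2], [-74.4, 37.8], [-67.9, -35.2], [-67.7, 34.3]]
0 w [235.6 252.8 269.2] s [195.2 197.7 200.2]
6 w [230.9 247.6 263.6] s [197.4 199.9 202.4]
12 w [226.5 242.8 258.4] s [199.5 202.1 204.6]
16 w [223.7 239.7 255.1] s [201.  203.5 206.1]
19 w [221.7 237.5 252.7] s [202.1 204.6 207.1]
[-16.29042775   1.55590197]
[ 0.45403002 -0.01557353  0.25411003] [ 1.38240402 -0.22485661  0.66646163]
```

Both cameras put the visible tip edge almost at TCP height: the wrist camera sees the back edge and the scene camera the front edge. So the tips are only now reaching the mat. I carry on in small force-checked steps.

Call:
{"fn": "jog_arm", "kwargs": {
  "series": [
    {"dx": 0, "dy": 0, "dz": 0.15, "rx": 0, "ry": 0, "rz": 0},
    {"dx": 0, "dy": 0, "dz": 0, "rx": 0, "ry": 0, "rz": 0}
  ]
}}

```text
time: 6.42
tool_pos: [0.5373, -0.0232, 0.1086]
ee_rot: [-0.0, 0.046, 0.999, -0.0]
force: [0.5, -0.2, 0.2]
grip_width: 0.0
grasp_force: 0.0
```

Call:
{"fn": "jog_arm", "kwargs": {
  "series": [
    {"dx": 0, "dy": 0, "dz": 0.15, "rx": 0, "ry": 0, "rz": 0},
    {"dx": 0, "dy": 0, "dz": 0, "rx": 0, "ry": 0, "rz": 0}
  ]
}}

```text
time: 6.68
tool_pos: [0.5377, -0.0233, 0.1077]
ee_rot: [0.0, 0.046, 0.999, 0.0]
force: [-1.1, 0.7, 4.8]
grip_width: 0.0002
grasp_force: 2.5
```

Call:
{"fn": "jog_arm", "kwargs": {
  "series": [
    {"dx": 0, "dy": 0, "dz": 0.15, "rx": 0, "ry": 0, "rz": 0},
    {"dx": 0, "dy": 0, "dz": 0, "rx": 0, "ry": 0, "rz": 0}
  ]
}}

```text
time: 6.92
tool_pos: [0.5379, -0.0232, 0.1065]
ee_rot: [0.001, 0.046, 0.999, 0.0]
force: [-2.3, -0.4, 6.7]
grip_width: -0.0001
grasp_force: 3.4
```

Contact at TCP z≈0.108, with force rising as the platen spring should. Pressing on to about 17 N.

Call:
{"fn": "jog_arm", "kwargs": {
  "series": [
    {"dx": 0, "dy": 0, "dz": 0.2, "rx": 0, "ry": 0, "rz": 0},
    {"dx": 0, "dy": 0, "dz": 0.2, "rx": 0, "ry": 0, "rz": 0},
    {"dx": 0, "dy": 0, "dz": 0.2, "rx": 0, "ry": 0, "rz": 0},
    {"dx": 0, "dy": 0, "dz": 0, "rx": 0, "ry": 0, "rz": 0}
  ]
}}

```text
time: 7.42
tool_pos: [0.5391, -0.0233, 0.1024]
ee_rot: [0.002, 0.045, 0.999, 0.0]
force: [-3.5, 0.5, 15.6]
grip_width: -0.0001
grasp_force: 8.0
```

Call:
{"fn": "jog_arm", "kwargs": {
  "series": [
    {"dx": -0.2, "dy": 0, "dz": 0.05, "rx": 0, "ry": 0, "rz": 0},
    {"dx": -0.3, "dy": 0, "dz": 0, "rx": 0, "ry": 0, "rz": 0},
    {"dx": -0.3, "dy": 0, "dz": 0, "rx": 0, "ry": 0, "rz": 0},
    {"dx": -0.3, "dy": 0, "dz": 0, "rx": 0, "ry": 0, "rz": 0},
    {"dx": 0, "dy": 0, "dz": 0, "rx": 0, "ry": 0, "rz": 0}
  ]
}}

```text
time: 8.05
tool_pos: [0.5509, -0.0243, 0.1024]
ee_rot: [0.003, 0.046, 0.999, 0.0]
force: [-2.1, 0.2, 17.5]
grip_width: -0.0
grasp_force: 8.6
```

Run:
```python
from h import *
s=sense();print(s['tool_pos'],s['force'],s['torque'])
w=snap('wrist','w4')
b=cv2.imread('pics/w4.png')[80:300,150:350]
cv2.imwrite('pics/c4.png',cv2.resize(b,None,fx=2.7,fy=2.7,interpolation=cv2.INTER_CUBIC))
```

```text
[ 0.55089576 -0.02429357  0.10242957] [-2.0657106   0.19981506 17.4600593 ] [0.04062963 0.56333966 0.02549004]
```

View pics/c4.png

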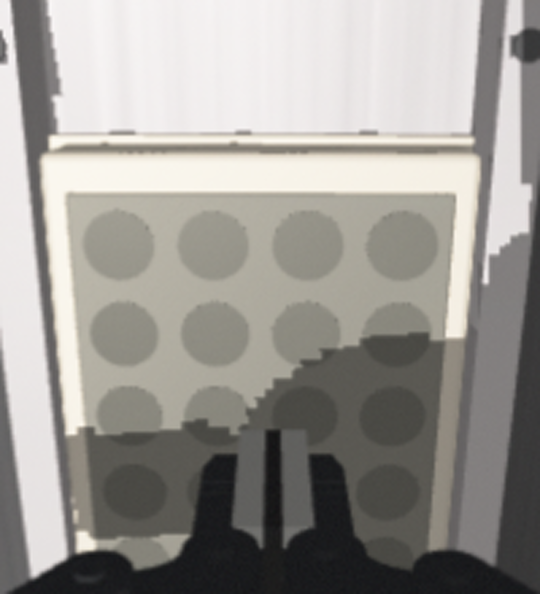

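The plate's trailing edge is at row ~136 in the full frame, the same as before the slide, so the plate is following the fingers with no slip. I continue the slide under the leaves.

Call:
{"fn": "jog_arm", "kwargs": {
  "series": [
    {"dx": -0.3, "dy": 0, "dz": 0, "rx": 0, "ry": 0, "rz": 0},
    {"dx": -0.3, "dy": 0, "dz": 0, "rx": 0, "ry": 0, "rz": 0},
    {"dx": -0.3, "dy": 0, "dz": 0, "rx": 0, "ry": 0, "rz": 0},
    {"dx": -0.3, "dy": 0, "dz": 0, "rx": 0, "ry": 0, "rz": 0},
    {"dx": 0, "dy": 0, "dz": 0, "rx": 0, "ry": 0, "rz": 0}
  ]
}}

```text
time: 8.72
tool_pos: [0.5628, -0.0254, 0.1024]
ee_rot: [0.003, 0.046, 0.999, 0.0]
force: [-2.4, -0.3, 15.9]
grip_width: -0.0005
grasp_force: 8.3
```

Call:
{"fn": "jog_arm", "kwargs": {
  "series": [
    {"dx": -0.3, "dy": 0, "dz": 0, "rx": 0, "ry": 0, "rz": 0},
    {"dx": -0.2, "dy": 0, "dz": 0, "rx": 0, "ry": 0, "rz": 0},
    {"dx": 0, "dy": 0, "dz": 0, "rx": 0, "ry": 0, "rz": 0}
  ]
}}

```text
time: 9.1
tool_pos: [0.5658, -0.0257, 0.1024]
ee_rot: [0.001, 0.046, 0.999, 0.0]
force: [-5.4, 1.0, 19.7]
grip_width: -0.0
grasp_force: 9.9
```

```bash
cat > m.py <<'E'
import sys
from h import *
f=sys.argv[1]; w=snap('wrist',f); s=sense(); print(s['tool_pos'],s['force'])
p=[.5454,-.0248,-.0885]; R=np.array([[np.cos(p[2]),np.sin(p[2])],[-np.sin(p[2]),np.cos(p[2])]])
g=cv2.cvtColor(np.array(w['pixels']),cv2.COLOR_RGB2GRAY).astype(int)
print([int(v) for v in g[90:165,230:280].mean(1)])
print([ (v,((R@(ray(w,[[251,v]],.104)[0,:2]-p[:2]))*1000).round(1)[0]+63.9) for v in (132,136,140)])
E
python3 m.py w5
```

```text
[ 0.56592559 -0.02569241  0.10238668] [-6.20478248 -0.11189759 20.2925284 ]
[235, 235, 235, 236, 235, 235, 236, 235, 235, 235, 235, 235, 235, 235, 235, 235, 235, 235, 235, 235, 235, 235, 235, 235, 235, 235, 235, 235, 235, 235, 235, 235, 235, 235, 235, 235, 235, 234, 225, 189, 215, 238, 234, 176, 129, 127, 157, 206, 227, 235, 240, 241, 241, 241, 241, 241, 241, 241, 241, 241, 238, 186, 164, 169, 170, 170, 170, 170, 165, 161, 158, 156, 155, 154, 153]
[(132, np.float64(16.199999999999996)), (136, np.float64(18.1)), (140, np.float64(20.1))]
```

Call:
{"fn": "jog_arm", "kwargs": {
  "series": [
    {"dx": -0.2, "dy": 0, "dz": 0, "rx": 0, "ry": 0, "rz": 0},
    {"dx": -0.2, "dy": 0, "dz": 0, "rx": 0, "ry": 0, "rz": 0},
    {"dx": 0, "dy": 0, "dz": 0, "rx": 0, "ry": 0, "rz": 0}
  ]
}}

```text
time: 9.52
tool_pos: [0.5701, -0.0261, 0.1024]
ee_rot: [0.002, 0.046, 0.999, 0.0]
force: [-4.9, -0.4, 19.7]
grip_width: 0.0004
grasp_force: 9.6
```

```bash
python3 m.py w6
```

```text
[ 0.57010866 -0.02609818  0.10238889] [-4.77241721  0.78002083 19.288878  ]
[235, 235, 235, 235, 235, 235, 235, 235, 235, 235, 235, 235, 235, 235, 235, 235, 235, 235, 235, 235, 235, 235, 235, 235, 235, 235, 235, 235, 235, 235, 235, 235, 235, 235, 235, 234, 234, 234, 223, 185, 213, 238, 235, 177, 128, 126, 155, 204, 226, 235, 240, 241, 240, 240, 240, 240, 240, 240, 240, 240, 237, 186, 163, 168, 169, 169, 169, 169, 164, 160, 158, 155, 154, 153, 152]
[(132, np.float64(20.4)), (136, np.float64(22.4)), (140, np.float64(24.299999999999997))]
```

Call:
{"fn": "jog_arm", "kwargs": {
  "series": [
    {"dx": -0.2, "dy": 0, "dz": 0, "rx": 0, "ry": 0, "rz": 0},
    {"dx": 0, "dy": 0, "dz": 0, "rx": 0, "ry": 0, "rz": 0}
  ]
}}

```text
time: 9.82
tool_pos: [0.5706, -0.0261, 0.1024]
ee_rot: [0.0, 0.045, 0.999, 0.0]
force: [-8.3, 0.8, 22.7]
grip_width: 0.0003
grasp_force: 11.1
```

Call:
{"fn": "jog_arm", "kwargs": {
  "series": [
    {"dx": -0.2, "dy": 0, "dz": 0, "rx": 0, "ry": 0, "rz": 0},
    {"dx": 0, "dy": 0, "dz": 0, "rx": 0, "ry": 0, "rz": 0}
  ]
}}

```text
time: 10.07
tool_pos: [0.5707, -0.0262, 0.1023]
ee_rot: [-0.001, 0.045, 0.999, 0.0]
force: [-12.1, 1.4, 25.9]
grip_width: 0.0003
grasp_force: 12.9
```

```bash
python3 m.py w7
```

```text
[ 0.57067157 -0.02616694  0.10235099] [-12.24035239  -0.09533471  25.26789196]
[235, 235, 235, 235, 235, 235, 235, 235, 235, 235, 235, 235, 235, 235, 235, 235, 235, 235, 235, 235, 235, 235, 235, 235, 235, 235, 236, 235, 235, 235, 235, 235, 235, 235, 235, 235, 235, 234, 222, 181, 212, 238, 234, 175, 128, 128, 167, 211, 228, 236, 240, 241, 241, 241, 241, 241, 241, 241, 241, 239, 224, 175, 165, 169, 169, 169, 169, 168, 163, 160, 157, 155, 154, 153, 152]
[(132, np.float64(21.0)), (136, np.float64(23.0)), (140, np.float64(24.9))]
```

The push force jumped to 12 N with no further motion after 33 mm of travel, so the plate is against the stop. I ease off the sideways load and then lift straight up.

Call:
{"fn": "jog_arm", "kwargs": {
  "series": [
    {"dx": 0.25, "dy": 0, "dz": 0, "rx": 0, "ry": 0, "rz": 0},
    {"dx": 0, "dy": 0, "dz": -0.2, "rx": 0, "ry": 0, "rz": 0},
    {"dx": 0, "dy": 0, "dz": -0.3, "rx": 0, "ry": 0, "rz": 0},
    {"dx": 0, "dy": 0, "dz": -0.4, "rx": 0, "ry": 0, "rz": 0},
    {"dx": 0, "dy": 0, "dz": -0.5, "rx": 0, "ry": 0, "rz": 0},
    {"dx": 0, "dy": 0, "dz": -2, "rx": 0, "ry": 0, "rz": 0},
    {"dx": 0, "dy": 0, "dz": -4, "rx": 0, "ry": 0, "rz": 0},
    {"dx": 3, "dy": 0, "dz": -5, "rx": 0, "ry": 0, "rz": 0},
    {"dx": 5, "dy": 0, "dz": 0, "rx": 0, "ry": 0, "rz": 0},
    {"dx": 5, "dy": 0, "dz": 0, "rx": 0, "ry": 0, "rz": 0},
    {"dx": 0, "dy": 0, "dz": 0, "rx": 0, "ry": 0, "rz": 0}
  ]
}}

```text
time: 11.5
tool_pos: [0.4368, -0.0142, 0.2229]
ee_rot: [-0.002, 0.045, 0.999, -0.0]
force: [0.2, -0.2, 0.4]
grip_width: 0.0003
grasp_force: 0.0
```

Run:
```python
from h import *
snap('top','t9');snap('wrist','w9')
a=cv2.imread('pics/t9.png')[140:270,245:345]; b=cv2.imread('pics/s0.png')
snap('scene','s9'); b=cv2.imread('pics/s9.png')[170:270,170:290]
a=cv2.resize(a,(423,550),interpolation=cv2.INTER_CUBIC); b=cv2.resize(b,(372,310),interpolation=cv2.INTER_CUBIC)
c=np.zeros((550,795,3),np.uint8); c[:,:423]=a; c[:310,423:]=b
cv2.imwrite('pics/c9.png',c)
```

```text
(no output)
```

View pics/c9.png

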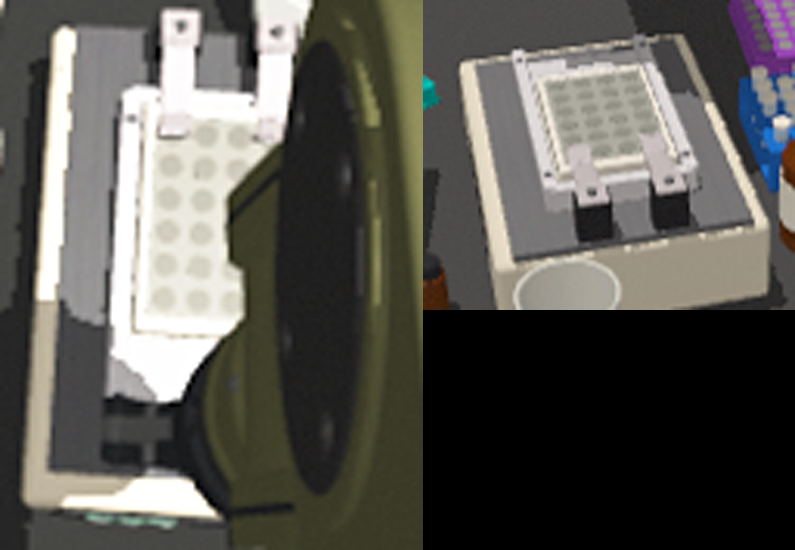

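The plate lies flat with both leaves over its far rim and the end stop strip just beyond it, and nothing is touching it. One numeric check of the trailing edge before handing in.

Run:
```python
from h import *
p=[.5454,-.0248,-.0885]; R=np.array([[np.cos(p[2]),np.sin(p[2])],[-np.sin(p[2]),np.cos(p[2])]])
w=load('w9'); g=cv2.cvtColor(np.array(w['pixels']),cv2.COLOR_RGB2GRAY).astype(int)
n=lambda x,z:proj(w,[np.r_[np.array(p[:2])+R.T@[x,.0],z]])[0]
for z in (.108,):
  for x in (-.05,-.0428,-.036,-.0344,.05): print(x,n(x,z).round(1))
for c in (-.02,.02):
  for x in np.arange(-.052,-.028,.001):
    u,v=proj(w,[np.r_[np.array(p[:2])+R.T@[x,c],.108]])[0]; 
    if 0<=u<511 and 0<=v<383: print(c,round(x*1000),round(v),g[int(round(v)),int(round(u))])
```

```text
-0.05 [249.5 243. ]
-0.0428 [249.5 249.2]
-0.036 [249.6 255. ]
-0.0344 [249.6 256.3]
0.05 [249.8 320.9]
-0.02 -52 241 158
-0.02 -51 242 177
-0.02 -50 243 219
-0.02 -49 244 163
-0.02 -48 245 138
-0.02 -47 246 138
-0.02 -46 246 138
-0.02 -45 247 133
-0.02 -44 248 72
-0.02 -43 249 35
-0.02 -42 250 30
-0.02 -41 251 30
-0.02 -40 252 31
-0.02 -39 252 31
-0.02 -38 253 30
-0.02 -37 254 28
-0.02 -36 255 31
-0.02 -35 256 30
-0.02 -34 257 32
-0.02 -33 258 36
-0.02 -32 258 36
-0.02 -31 259 29
-0.02 -30 260 31
-0.02 -29 261 31
0.02 -52 241 157
0.02 -51 242 176
0.02 -50 243 220
0.02 -49 244 164
0.02 -48 245 141
0.02 -47 246 141
0.02 -46 246 141
0.02 -45 247 135
0.02 -44 248 69
0.02 -43 249 33
0.02 -42 250 30
0.02 -41 251 31
0.02 -40 252 31
0.02 -39 252 31
0.02 -38 253 30
0.02 -37 254 29
0.02 -36 255 33
0.02 -35 256 30
0.02 -34 257 31
0.02 -33 257 31
0.02 -32 258 35
0.02 -31 259 31
0.02 -30 260 30
0.02 -29 261 30
```

Run:
```python
from h import *
p=[.5454,-.0248,-.0885]; R=np.array([[np.cos(p[2]),np.sin(p[2])],[-np.sin(p[2]),np.cos(p[2])]])
for f,z,o in (('t0',.110,0),('t9',.108,.0335)):
  w=load(f); g=cv2.cvtColor(np.array(w['pixels']),cv2.COLOR_RGB2GRAY).astype(np.float32)
  for c in (.025,.033):
    X=np.arange(-.086,-.058,.001)+o
    uv=proj(w,np.array([np.r_[np.array(p[:2])+R.T@[x,c],z] for x in X])).astype(np.float32)
    v=cv2.remap(g,uv[None,:,0].copy(),uv[None,:,1].copy(),cv2.INTER_LINEAR)[0]
    print(f,c,[(int(round(x*1000)),int(a)) for x,a in zip(X,v)])
```

```text
t0 0.025 [(-86, 247), (-85, 247), (-84, 247), (-83, 247), (-82, 247), (-81, 247), (-80, 248), (-79, 248), (-78, 242), (-77, 235), (-76, 213), (-75, 182), (-74, 187), (-73, 222), (-72, 248), (-71, 251), (-70, 254), (-69, 250), (-68, 245), (-67, 236), (-66, 227), (-65, 217), (-64, 206), (-63, 196), (-62, 187), (-61, 180), (-60, 178), (-59, 176)]
t0 0.033 [(-86, 245), (-85, 245), (-84, 245), (-83, 245), (-82, 245), (-81, 246), (-80, 247), (-79, 245), (-78, 239), (-77, 228), (-76, 191), (-75, 159), (-74, 195), (-73, 234), (-72, 245), (-71, 251), (-70, 253), (-69, 253), (-68, 250), (-67, 244), (-66, 235), (-65, 222), (-64, 209), (-63, 207), (-62, 203), (-61, 200), (-60, 196), (-59, 193)]
t9 0.025 [(-52, 254), (-51, 254), (-50, 254), (-49, 254), (-48, 254), (-47, 254), (-46, 254), (-45, 252), (-44, 245), (-43, 236), (-42, 235), (-41, 236), (-40, 241), (-39, 249), (-38, 255), (-37, 255), (-36, 254), (-35, 254), (-34, 253), (-33, 248), (-32, 243), (-31, 237), (-30, 231), (-29, 225), (-28, 219), (-27, 214), (-26, 213), (-25, 212)]
t9 0.033 [(-52, 254), (-51, 254), (-50, 254), (-49, 254), (-48, 254), (-47, 253), (-46, 252), (-45, 252), (-44, 252), (-43, 248), (-42, 238), (-41, 230), (-40, 242), (-39, 253), (-38, 255), (-37, 255), (-36, 255), (-35, 255), (-34, 253), (-33, 250), (-32, 246), (-31, 242), (-30, 238), (-29, 236), (-28, 233), (-27, 230), (-26, 227), (-25, 225)]
```

The trailing edge moved 33.5 mm and now sits at about -42 mm; home is -42.8 mm. It has not sprung back, so I'm handing in.

```bash
python3 -c "
from cell import sign_off
print(sign_off())"
```

```text
the job is handed in; nothing more can be done
None
```

I pressed the plate down, slid it 33.5 mm under both leaf springs to the end stop, released it and handed the job in. The last picture shows both springs over its far rim and its trailing edge within about 1 mm of home; the verdict was not shown.

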